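Load a pipe flange on the welding positioner and lock its speed knob

ROBOT

A 6-joint arm with a two-finger parallel gripper is mounted at the origin on the work surface. World frame = base frame: x ahead of the robot, y to its left, z up, the work surface at z = 0. Lengths are in m, angles in rad, forces in N, time in s.
With the tool pointing down it reaches from about 0.3 to 0.775 m from the base axis. Payload 14.6 kg.
Tool frame: the origin (TCP) lies between the finger pads; the fingertips stand 8 mm ahead of it and the grasp point (between the pads) lies 11 mm behind it (ctrl.tip_reach is the distance from the TCP to the fingertips, in m); y points along the fingers, z is the direction in which the jaws open and shut, and the axes are right-handed (so a half turn about y gives the same grasp; the last joint's range is limited). The gripper opens to 94 mm and grips with 3 to 60 N. Pads are 16 mm wide; open, the fingers measure 119 mm over their backs; the gripper's body (75 mm by 177 mm) begins 78 mm behind the grasp point.
Start: joints at [1.095, 0.3, 1.521, -0, 1.321, -0.067], TCP at [0.219, 0.505, 0.213] pointing down, gripper open.
Joint ranges: [-3.03, 3.03], [-0.79, 2.21], [0.23, 2.52], [-1.04, 4.18], [0, 3.07], [-2.55, 2.55]. Speed limits (rad/s): [2.22, 2.22, 2.57, 3.14, 3.14, 3.14].

INTERFACE

Orientations are given as [roll, pitch, yaw] about the fixed x, y, z axes, in that order (R = Rz(yaw) Ry(pitch) Rx(roll)).
In Python, from station import ctrl gives the robot as it stands.
- The arm moves only by the tool play_rows, never from a script. Its arguments are lists of equal length, an entry for each row: "twist": the turn, a rotation vector about the world's x, y, z as a fraction of full scale, a list of three; "travel": the shift along the world's x, y, z as a fraction of full scale, a list of three; "grip": the gripper's target within -1 to 1 (shut at 1, half-way at 0, fully open at -1). A call has 1 to 12 rows; each row shifts and turns the commanded pose from where the row before left it; what a row does not reach is not made up. Full scale, the value 1, is 5 cm for a shift and 90 degrees for a turn. A row lasts 1/10 s, in which the tool goes at most 50 mm and 8.59 degrees, less where a joint would pass 70% of its speed; a pose out of reach is approached as far as the arm can. A call with a number of a shift or a turn outside -1 to 1 is refused whole. A call with a gripper value outside its range is refused whole. The fingers move at their own pace and stop on an object; "force" is the grip in N (left out, the last holds). Time passes only in rows, so rows that do not move let the fingers close. It gives the time, the measured TCP pose, the force and the opening at its end, in the units of the state.
- ctrl.get_obs(): the state, without advancing time (a new reading comes with each control period).
- ctrl.camera(name): name is "side" or "top" or "wrist"; returns a dict with "img" (400x640x3 uint8, red, green, blue), "vfov" (degrees; the focal length in pixels is half the picture's height over the tangent of half this angle, whatever the lens; pixels are square), "cx", "cy" (the principal point, pixels), "rvec" (rotation vector, rad) and "tvec" (3), from world to camera coordinates, as OpenCV has them. Camera axes: x right, y down, z forward; pixel columns grow to the right and rows downward; lengths in m; the calibration is good to about 2 mm. The wrist camera is an equidistant fisheye: a pixel r from the principal point sees the ray r / f radians off the axis. A picture is of the moment at which its call begins. There is no depth.
- ctrl.hand_in(): hands the job in, once; it reports no verdict.
Trained networks look in a picture, given as the dict that the camera call returned (one of the last four; its "shot" number tells which), for a name from the list of things; names that differ only in an ending like _2 or _b are one class to them, and where a whole thing is asked for, a point or a joint stands for the part that bears it (a point fixed in the world has none). Each returns a list of dicts, best first, with "confidence" (0 to 1); they miss things now and then, are a little off and sometimes report something else, mostly with a low value. They report only what shows in the picture. A call takes as long as a camera call. They do not tell look-alikes from the thing itself.
- ctrl.boxes_of(name, picture): "point" ([column, row] in pixels, amid what is visible of it).
- ctrl.trace(name, picture): "pixels" (400x640 bool, what is visible of it) and "point" ([column, row] in pixels, amid what is visible of it).
The state is a dict: "time_s": time; "qpos": joint angles; "joint_vel": joint speeds; "tau": joint torques, N m; "ee_pos": TCP position; "eef_rot": TCP orientation; "force": force on the tool from outside, world axes, zero at the start; "moment": the same for the moment, N m; "grip_width": finger opening in m.
Only numpy, scipy, OpenCV 4.12 (cv2) and the standard library are available. Lean on these libraries where they do the work, as an engineer would, in place of code of your own. Each camera call takes 0.05 s, during which the arm holds its last target.

TASK

Load the four-hole flange on the welding positioner: keep its neck up, turn it until its holes line up with the four studs on the turntable, and lower it gently until it sits flat on the table. Then turn the black speed knob until its pointer meets the raised mark on the ring around it, and pull the knob up as far as it goes to lock it. Leave the six-hole flange and the other loose things on the bench where they are.

Things in the scene. Friction and masses are not known exactly. Their poses are not given: they have to be found in the camera images.
- flange4: The work: metal weld-neck pipe flange lying neck up. Disc 150 mm across, 14 mm thick, four 18 mm through holes on its +x, -x, +y, -y axes, 55 mm from the centre. Neck (grip it here) 48 mm across, straight from 26 to 62 mm above the underside, a cone below. 0.55 to 0.9 kg. Origin: centre of the underside, z up. In either of two places at the right, any yaw.
- flange6: Not wanted: a flange of the same metal, disc, neck and height as the four-hole one, but with six 14 mm holes; it does not fit the studs. It lies in the other of the two places. Origin: centre of the underside. Leave it alone.
- positioner: Welding positioner, fixed: a grey box, deck 105 mm above the bench, 220 mm wide (y), from 225 mm before (-x, robot side) to 100 mm beyond its origin, which is on the bench under the turntable's axis. Speed knob on the deck at x = -165 mm. At x = 65, y = 128 mm stands an 18 mm thick torch column, 300 mm high, with a bar 255 to 285 mm up that points to +y.
- table_face (a point): Centre of the upper face, 145 mm above the bench, of the positioner's steel turntable (170 mm across, 20 mm thick). z up. Four upright steel studs stand on its +x, -x, +y, -y axes, 55 mm from the centre: 15 mm thick, 36 mm high above the face, the last 8 mm tapering to a 7 mm tip. The turntable is held by its gear and does not turn.
- knob_grip (a point): On the upright axis of the black speed knob, at the height to grip, 145 mm above the bench while it is down. The knob is a bar 16 mm wide (grip here), 67 mm long, its top 13 mm above and the top of its skirt (58 mm across) 22 mm below this point. x points along the bar to the pointer end, z up. It turns about z with light friction and stays where left.
- knob_pointer (a point): 40 mm from the knob's axis along the bar, just ahead of the knob's pointed end (the pointer; the other end is square), level with the knob's top.
- set_mark (a point): Inner point of the raised black wedge (the mark; 13 mm long, 16 mm wide, 5 mm high) on the aluminium ring, 112 mm across, round the knob: 40 mm from the knob's axis, on the robot's side. The pointer meets it when it points at it: 0.6 to 1.5 rad from the start, anticlockwise seen from above. The ring does not turn with the knob.
- speed_pull (a joint): How far the knob is pulled up: 0 = down (as it starts), 0.012 m = fully out at its stop, locked. Pulling takes about 6 N; it stays where it is left.
- can: Bystander: upright white metal spray can, 58 mm across, 180 mm high, between the flanges and the positioner. Origin: centre of its underside. Leave it alone.
- hammer: Bystander: hammer 280 mm long with a wooden handle, lying at the far side of the bench. Origin: middle of its length, on the bench. Leave it alone.
- file: Bystander: flat file about 300 mm long, 25 mm wide, with a wooden handle 22 mm thick, lying to the left of the positioner. Origin: middle of its length, on the bench. Leave it alone.
- bin: Fixed grey open bin, 100 by 140 mm, 70 mm high, with steel offcuts, at the right of the bench. Origin: centre of its underside.
Things that resemble listed ones, but are neither listed nor needed, are in the scene too. Leave any pink or purple look-alike of the flange4 alone.

How it is judged:
On the way, in this order (a step that is already met when the one before it is completed fails the run):
1. the four-hole flange sits flat on the turntable, on all four studs (z of flange4 in the frame of table_face below 0.003 m and horizontal distance between flange4 and table_face below 0.004 m and angle between flange4's own z axis and vertical below 0.04 rad and height (world z) of flange4 above 0.13 m), for 0.2 s.
2. the knob, still down, is turned to the mark (all of step 1 and horizontal distance between knob_pointer and set_mark below 0.006 m and value of joint speed_pull below 0.003 m), for 0.2 s.
3. the knob is pulled out (all of step 1 and horizontal distance between knob_pointer and set_mark below 0.006 m and value of joint speed_pull above 0.009 m), for 0.2 s.
At the end, for the whole second after the job is handed in: The four-hole flange is at rest on the turntable on its four studs: neck up (within 0.04 rad), centred within 4 mm, its underside within 3 mm of the face; the knob's pointer is within 6 mm of the mark (8 degrees) and the knob is out by more than 9 of its 12 mm (all of step 3 and linear speed of flange4 below 0.02 m/s); the robot touches nothing.
It fails at once if the flange is dropped or thrown on the turntable instead of lowered (faster than 0.5 m/s close above it) (distance between flange4 and table_face below 0.045 m and linear speed of flange4 above 0.5 m/s).
It fails at once if the six-hole flange is moved by more than 30 mm (distance of flange6 from where it was at the start of the episode above 0.03 m).
It fails at once if the can is moved by more than 30 mm (distance of can from where it was at the start of the episode above 0.03 m).
It fails at once if the hammer is moved by more than 30 mm (distance of hammer from where it was at the start of the episode above 0.03 m).
It fails at once if the file is moved by more than 30 mm (distance of file from where it was at the start of the episode above 0.03 m).
It also fails if it takes over 67 s, if anything falls off the work surface, if the arm or the gripper's body presses on something with over 40 N, if the wrist force passes 120 N, or if a joint passes its speed limit or range.

## Working session

There is one attempt and no reset: what is moved stays moved. The work goes in short steps, Python scripts to look and compute and a tool call to move; the robot and the scene stay as the last step left them, time stands still between calls to the robot, and variables do not carry over. Pictures are saved under pics/ and viewed, and the job is handed in when it is done.

Besides the shell and the picture viewer there is one more tool, called after "Emit:" as name(argument=value, ...) on one line, values as JSON. play_rows: Moves the arm, as the interface text tells. Its arguments: {"type":"object","properties":{"twist":{"type":"array"},"travel":{"type":"array"},"grip":{"type":"array"},"force":{"type":"number"}},"required":["twist","travel","grip"]}

```bash
ls; mkdir -p pics; cat > h.py <<'E'
import numpy as np, cv2
from station import ctrl
def save(img,n): cv2.imwrite('pics/'+n,cv2.cvtColor(img,cv2.COLOR_RGB2BGR))
def cam(p):
    R=cv2.Rodrigues(np.array(p['rvec'],float))[0]; t=np.array(p['tvec'],float).ravel()
    f=200/np.tan(np.radians(p['vfov'])/2); return R,t,f
def ray(p,uv,fish=False):
    R,t,f=cam(p); u=np.array([uv[0]-p['cx'],uv[1]-p['cy']],float)
    if fish:
        r=np.hypot(*u); th=r/f; d=np.r_[u/max(r,1e-9)*np.sin(th),np.cos(th)]
    else: d=np.r_[u/f,1]
    return -R.T@t, R.T@d
def atz(p,uv,z,fish=False):
    c,d=ray(p,uv,fish); return (c+d*(z-c[2])/d[2])
def proj(p,X,fish=False):
    R,t,f=cam(p); x=R@np.array(X,float)+t
    if fish:
        th=np.arctan2(np.hypot(x[0],x[1]),x[2]); n=np.hypot(x[0],x[1]); return np.array([p['cx'],p['cy']])+f*th*x[:2]/max(n,1e-9)
    return np.array([p['cx'],p['cy']])+f*x[:2]/x[2]
E
python3 - <<'E'
from h import *
for n in ['top','side','wrist']:
    p=ctrl.camera(n); save(p['img'],n+'0.png'); R,t,f=cam(p); print(n,-R.T@t,f,p['cx'],p['cy'])
    for k in ['flange4','flange6','positioner','knob_grip','can','set_mark','bin']:
        try:
            for d in ctrl.boxes_of(k,p): print(k,np.round(d['point'],1),round(d['confidence'],2))
        except Exception as e: print(k,e)
print(ctrl.get_obs())
E
```

```text
pics
top [ 0.3261553  -0.0467533   1.34668738] 386.63062147443884 314.64838736012337 202.54265158802676
flange4 [405.7 308.4] 0.96
flange4 [468.7 220.9] 0.88
flange4 [336.8 184.7] 0.76
flange4 [399.7 224.7] 0.71
flange4 [263.9 120.8] 0.63
flange6 [405.7 308.4] 0.96
flange6 [468.7 220.9] 0.88
flange6 [336.8 184.7] 0.76
flange6 [399.7 224.7] 0.71
flange6 [263.9 120.8] 0.63
positioner [250.1 194.6] 0.71
knob_grip [258.7 227.9] 0.81
can [348.3 240.5] 0.7
can [336.6 185.8] 0.56
set_mark [267.3 223.6] 0.69
bin [419.4 177.9] 0.74
side [0.40693043 1.1177049  0.88373679] 417.89504301040796 320.8603088983804 203.05569796282188
flange4 [335.4 183.4] 0.69
flange4 [409.2 186. ] 0.66
flange4 [295.  206.2] 0.6
flange4 [212.9 254.1] 0.55
flange6 [335.4 183.4] 0.69
flange6 [409.2 186. ] 0.66
flange6 [295.  206.2] 0.6
flange6 [212.9 254.1] 0.55
positioner [303.2 253. ] 0.78
knob_grip [334.  231.1] 0.82
can [355.8 191.1] 0.93
can [335.2 232.8] 0.65
set_mark [332.6 240.4] 0.68
bin [300.7 167.3] 0.9
wrist [0.15906587 0.53019794 0.38638577] 309.70691628693146 318.2770542750432 198.39144517190184
flange4 [ 26.4 387.6] 0.82
flange4 [346. 327.] 0.53
flange6 [ 26.4 387.6] 0.82
flange6 [346. 327.] 0.53
{'time_s': 1.2, 'qpos': array([ 1.09540869e+00,  2.99832520e-01,  1.52101296e+00,  4.16875882e-05,
        1.32068958e+00, -6.66001141e-02]), 'joint_vel': array([ 5.67631095e-04, -2.10263811e-04, -3.56936714e-05, -2.24182946e-04,
       -1.96016744e-03, -4.34269083e-04]), 'tau': array([ 1.00342164e-03, -5.31657922e+01, -3.52910006e+01,  7.08657992e-02,
        2.13632273e-02, -2.66570203e-05]), 'ee_pos': array([0.21861127, 0.50467503, 0.21347713]), 'eef_rot': array([-1.57073617e+00,  3.64681455e-05, -4.08797834e-01]), 'force': array([-0.89907318, -0.262508  , -0.06201427]), 'moment': array([ 0.03724516, -0.02340304,  0.00064624]), 'grip_width': 0.09408328652913471}
```

View pics/top0.png

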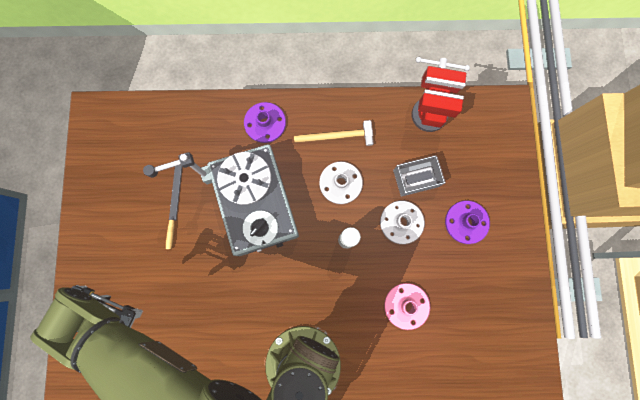

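View pics/side0.png

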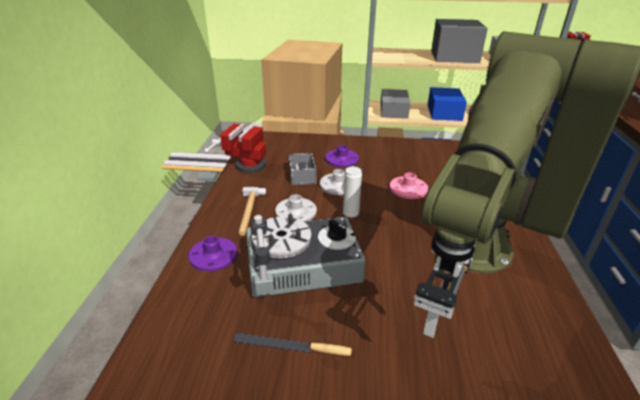

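```bash
python3 - <<'E'
import cv2,numpy as np
a=cv2.imread('pics/top0.png')
c1=cv2.resize(a[180:350,350:510],None,fx=3.4,fy=3.4,interpolation=cv2.INTER_CUBIC)
cv2.imwrite('pics/c1.png',c1)
c2=cv2.resize(a[80:260,200:320],None,fx=3.3,fy=3.3,interpolation=cv2.INTER_CUBIC)
cv2.imwrite('pics/c2.png',c2)
E
```

```text
(no output)
```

View pics/c1.png

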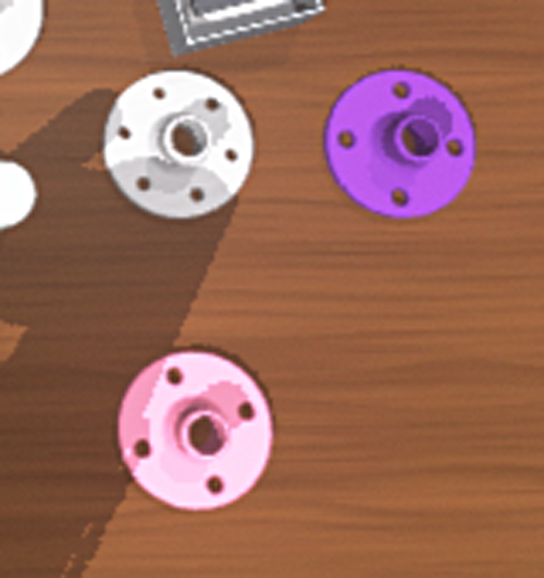

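View pics/c2.png

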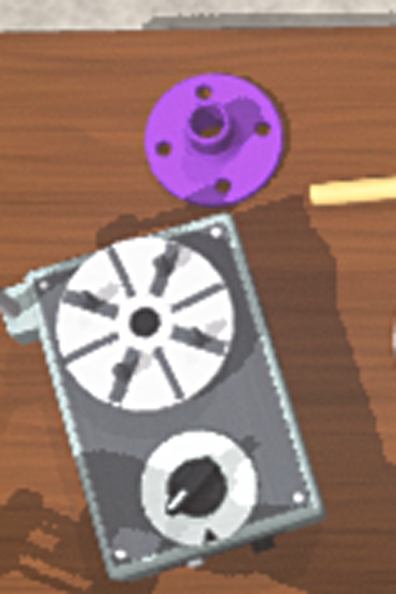

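```bash
python3 - <<'E'
import cv2,numpy as np
a=cv2.imread('pics/top0.png')
cv2.imwrite('pics/c3.png',cv2.resize(a[150:215,205:375],None,fx=4.6,fy=4.6,interpolation=cv2.INTER_LANCZOS4))
b=cv2.imread('pics/side0.png')
cv2.imwrite('pics/c4.png',cv2.resize(b[175:300,235:375],None,fx=4.6,fy=4.6,interpolation=cv2.INTER_LANCZOS4))
E
```

```text
(no output)
```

View pics/c3.png

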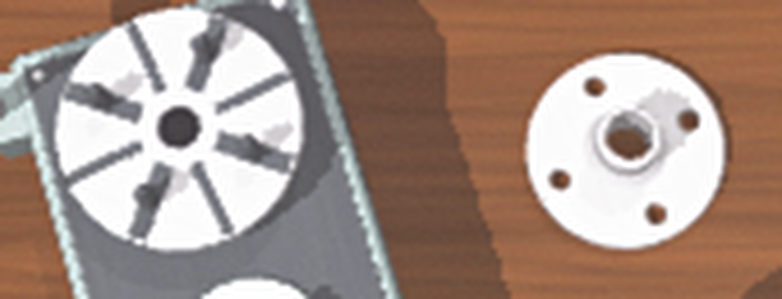

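View pics/c4.png

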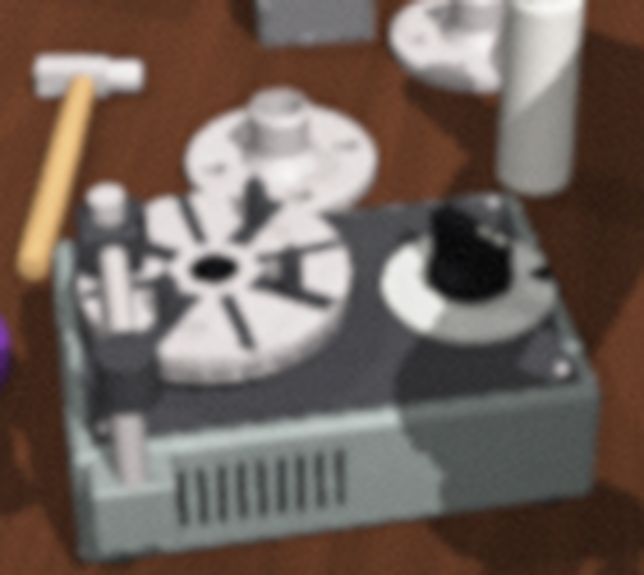

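View pics/wrist0.png

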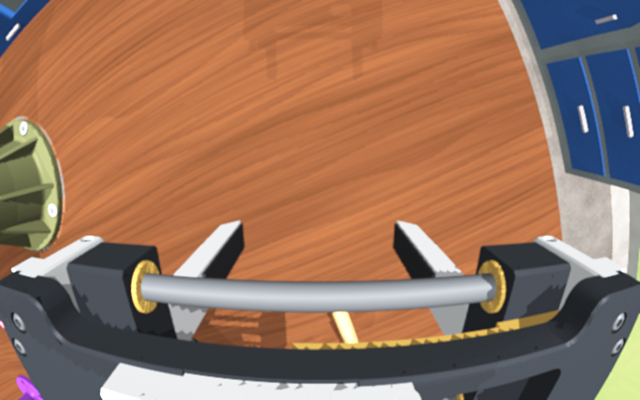

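```bash
python3 - <<'E'
from h import *
p=ctrl.camera('top'); save(p['img'],'top1.png')
g=cv2.cvtColor(p['img'],cv2.COLOR_RGB2GRAY).astype(float)
def c3(x,y): return ((x+.5)/4.6-.5+205,(y+.5)/4.6-.5+150)
def cen(uv,r=3.5,z=0.014):
    # weighted dark centroid
    u0,v0=uv
    for _ in range(3):
        vs,us=np.mgrid[int(v0)-5:int(v0)+7,int(u0)-5:int(u0)+7]
        w=(235-g[vs,us]).clip(0); w[w<25]=0
        w[np.hypot(us-u0,vs-v0)>r]=0
        u0,v0=(w*us).sum()/w.sum(),(w*vs).sum()/w.sum()
    return u0,v0
H=[atz(p,cen(c3(*q)),.014)[:2] for q in [(595,86),(689,119),(655,214),(559,180)]]
H=np.array(H);print(H, H.mean(0)); d=H-H.mean(0)
print('r',np.hypot(*d.T),'ang',np.unwrap(np.arctan2(d[:,1],d[:,0])*4)/4%(np.pi/2))
for k,z in [('knob_grip',.15),('can',.18),('set_mark',.11)]:
    pass
T=atz(p,c3(179,127),.145);print('table',T)
sl=[(125,115),(210,35),(290,157),(140,225)]
# slots thin: ends
for q in [(135,30),(290,80),(228,232),(72,183), (62,88),(215,15),(290,162),(135,238)]:
    d=atz(p,c3(*q),.145)-T; print(q,np.hypot(d[0],d[1]),np.degrees(np.arctan2(d[1],d[0])))
def c2(x,y): return ((x+.5)/3.3-.5+200,(y+.5)/3.3-.5+80)
K=atz(p,c2(200,489),.12); print('ring', K, 'off from table', T-K, np.degrees(np.arctan2(*(T-K)[[1,0]])))
print('mark',atz(p,c2(208,532),.113), 'ptr',atz(p,c2(172,507),.158))
for n,q,z in [('can',(348,240.5),.1),('f6',(402,222),.02),('col top',(187,159),.3),('barend',(150,170),.28),('bin',(419,178),.05),('purple',(264,121),.03)]: print(n,atz(p,q,z))
for n,q in [('tl',(43,285)),('tr',(217,232)),('br',(299,496)),('bl',(120,555))]: print(n,atz(p,c2(*q),.105))
E
```

```text
[[ 0.65971278 -0.11723747]
 [ 0.63247695 -0.18863374]
 [ 0.55963976 -0.16133973]
 [ 0.58742689 -0.08891079]] [ 0.6098141  -0.13903043]
r [0.05445009 0.05453524 0.05491055 0.05489231] ang [0.41177589 0.42856219 0.41838399 0.42008563]
table [0.60331293 0.17740398 0.145     ]
(135, 30) 0.07663001779149156 24.33443451774662
(290, 80) 0.08315000774266558 -67.28500364850994
(228, 232) 0.08184213172108543 -155.07078327960514
(72, 183) 0.08254781997600023 117.57023229615754
(62, 88) 0.08662577113322135 70.3714904121782
(215, 15) 0.08327413874330535 -16.869084464621228
(290, 162) 0.08113230702893943 -108.6937173145713
(135, 238) 0.08262899226599493 159.32608751839993
ring [0.44336726 0.12677414 0.12      ] off from table [0.15994568 0.05062984 0.025     ] 17.564869612271035
mark [0.40234695 0.1198162  0.113     ] ptr [0.42335765 0.14740185 0.158     ]
can [ 0.3997439  -0.15270352  0.1       ]
f6 [ 0.46489653 -0.34742139  0.02      ]
col top [0.62234588 0.30707024 0.3       ]
barend [0.5976258  0.41761632 0.28      ]
bin [ 0.61224348 -0.40678327  0.05      ]
purple [0.83403043 0.12829351 0.03      ]
tl [0.65215811 0.28724803 0.105     ]
tr [0.70410488 0.11322312 0.105     ]
br [0.43634688 0.03235728 0.105     ]
bl [0.38206539 0.20597279 0.105     ]
```

Emit:
play_rows(twist=[[0, 0, 0.027], [0, 0, 0], [0, 0, 0], [0, 0, 0], [0, 0, 0], [0, 0, 0], [0, 0, 0], [0, 0, 0], [0, 0, 0], [0, 0, 0], [0, 0, 0], [0, 0, 0]], travel=[[0.2, -0.3, 0.8], [0.52, -0.8, 0.6], [0.52, -0.86, 0.2], [0.52, -0.86, 0], [0.52, -0.86, 0], [0.52, -0.86, 0], [0.52, -0.86, 0], [0.52, -0.86, 0], [0.52, -0.86, 0], [0.52, -0.86, 0], [0.52, -0.86, 0], [0.52, -0.86, 0]], grip=[-1, -1, -1, -1, -1, -1, -1, -1, -1, -1, -1, -1])

```text
time_s: 2.45
ee_pos: [0.5106, 0.0251, 0.29]
eef_rot: [-1.571, -0.0, -0.367]
force: [1.3, 0.4, 0.2]
grip_width: 0.0936
```

Emit:
play_rows(twist=[[0, 0, 0], [0, 0, 0], [0, 0, 0], [0, 0, 0], [0, 0, 0], [0, 0, 0]], travel=[[0.45, -0.75, 0], [0.45, -0.75, -0.2], [0.45, -0.75, -0.3], [0.36, -0.6, -0.5], [0.2, -0.32, -0.4], [0, 0, 0]], grip=[-1, -1, -1, -1, -1, -1])

```text
time_s: 3.05
ee_pos: [0.6049, -0.133, 0.2162]
eef_rot: [-1.571, 0.005, -0.369]
force: [-0.6, 0.5, 0.2]
grip_width: 0.0938
```

```bash
python3 - <<'E'
from h import *
p=ctrl.camera('wrist'); save(p['img'],'w1.png'); np.save('w1.npy',p,allow_pickle=True)
o=ctrl.get_obs();print(o['ee_pos'],o['eef_rot'],o['qpos'],o['force'])
R,t,f=cam(p);print(-R.T@t,R[2])
print(ctrl.boxes_of('flange4',p))
print([proj(p,x,True) for x in [(.61,-.139,.062),(.61,-.139,0)]])
E
```

```text
[ 0.60500552 -0.13181482  0.21836305] [-1.5709685   0.00295878 -0.36770189] [-2.73709602e-01  4.54476177e-01  1.29860311e+00  1.08012177e-04
  1.39147524e+00 -1.47682372e+00] [-0.63001559  1.36800623  0.36123021]
[ 0.54522883 -0.11016342  0.38942172] [ 0.20740822 -0.07970208 -0.97500226]
[{'point': [522.9, 230.9], 'confidence': 0.89}, {'point': [87.0, 13.8], 'confidence': 0.88}, {'point': [313.2, 180.3], 'confidence': 0.8}, {'point': [51.3, 202.1], 'confidence': 0.63}, {'point': [141.4, 147.9], 'confidence': 0.61}]
[array([314.86380173, 194.96256665]), array([315.36394029, 184.70593544])]
```

View pics/w1.png

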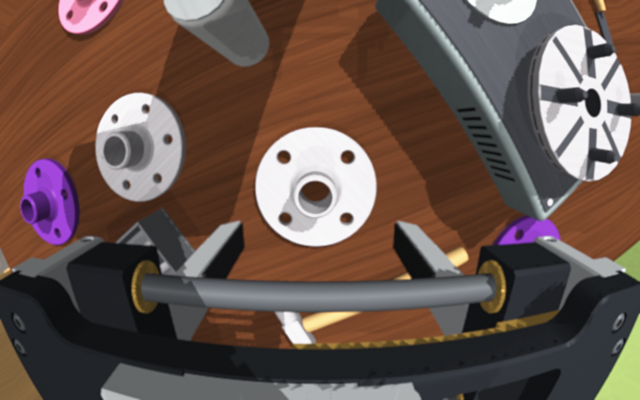

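```bash
cat >> h.py <<'E'
def cen(g,uv,r=9,thr=0.6):
    u0,v0=uv
    for _ in range(4):
        m=int(r)+3
        vs,us=np.mgrid[int(v0)-m:int(v0)+m+1,int(u0)-m:int(u0)+m+1]
        P=g[vs,us]; hi=np.percentile(P,90); lo=P.min(); w=np.clip((hi*.5+lo*.5-P)/(hi-lo)*4,0,1)
        w[np.hypot(us-u0,vs-v0)>r]=0
        u0,v0=(w*us).sum()/w.sum(),(w*vs).sum()/w.sum()
    return u0,v0
E
python3 - <<'E'
from h import *
p=np.load('w1.npy',allow_pickle=True).item()
g=cv2.cvtColor(p['img'],cv2.COLOR_RGB2GRAY).astype(float)
H=[]
for q in [(284,157),(348,157),(347,219),(285,219)]:
    c=cen(g,q); H.append(atz(p,c,.014,True)[:2]); print(c,H[-1])
H=np.array(H);m=H.mean(0);d=H-m
print(m,np.hypot(*d.T),np.degrees(np.arctan2(d[:,1],d[:,0]))%90)
print(atz(p,(315.5,193.5),.062,True))
E
python3 -c "
import cv2
a=cv2.imread('pics/w1.png');cv2.imwrite('pics/w1c.png',cv2.resize(a[115:260,240:390],None,fx=4,fy=4,interpolation=cv2.INTER_CUBIC))"
```

```text
(np.float64(283.47994799873936), np.float64(156.50807595335644)) [ 0.56098769 -0.16151347]
(np.float64(347.2760187850326), np.float64(156.58112407211027)) [ 0.58915272 -0.08912101]
(np.float64(346.29099960952755), np.float64(217.82775283092545)) [ 0.66144049 -0.1168674 ]
(np.float64(284.97032917968914), np.float64(218.17425011162078)) [ 0.63385188 -0.18953115]
[ 0.6113582  -0.13925826] [0.05506798 0.05483454 0.0548597  0.05507568] [23.83728781 23.88825656 24.08852494 24.10525418]
[ 0.60874134 -0.1377721   0.062     ]
```

View pics/w1c.png

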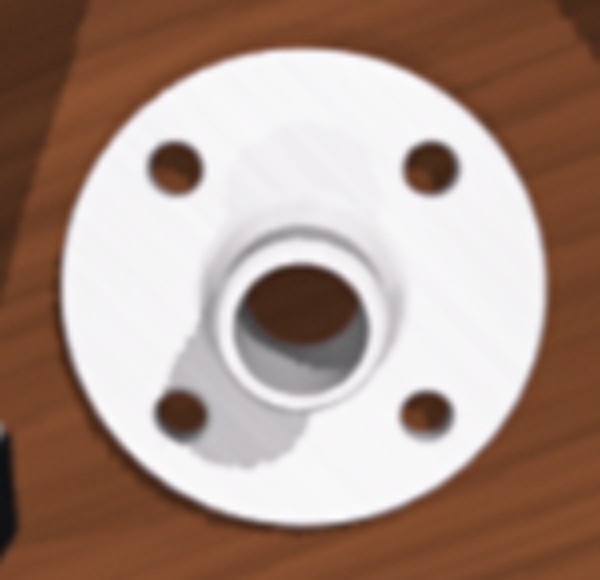

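Emit:
play_rows(twist=[[0, 0, 0], [0, 0, 0], [0, 0, 0], [0, 0, 0], [0, 0, 0]], travel=[[0, 0, -0.6], [0, 0, -0.6], [0, 0, -0.6], [0, 0, -0.4], [0, 0, 0]], grip=[-1, -1, -1, -1, -1])

```text
time_s: 3.65
ee_pos: [0.6046, -0.13, 0.1089]
eef_rot: [-1.571, 0.002, -0.365]
force: [0.0, 0.2, -0.0]
grip_width: 0.0937
```

```bash
python3 - <<'E'
from h import *
p=ctrl.camera('wrist'); save(p['img'],'w2.png'); np.save('w2.npy',p,allow_pickle=True)
o=ctrl.get_obs();print(o['ee_pos'],o['eef_rot'],o['force'])
g=cv2.cvtColor(p['img'],cv2.COLOR_RGB2GRAY).astype(float)
R=[proj(p,(.611+.055*np.cos(a),-.139+.055*np.sin(a),.014),True) for a in np.radians(24+90*np.arange(4))];print(R)
print(proj(p,(.611,-.139,.062),True))
E
```

```text
[ 0.6054324  -0.13042749  0.11079113] [-1.57071082e+00 -2.07199525e-04 -3.65337748e-01] [-0.35308575  0.45811302 -0.00134404]
[array([353.22946992, 250.92405188]), array([355.80989782, 168.11858901]), array([267.17295145, 168.17235238]), array([270.47198355, 250.68838092])]
[310.23309129 228.02393235]
```

View pics/w2.png

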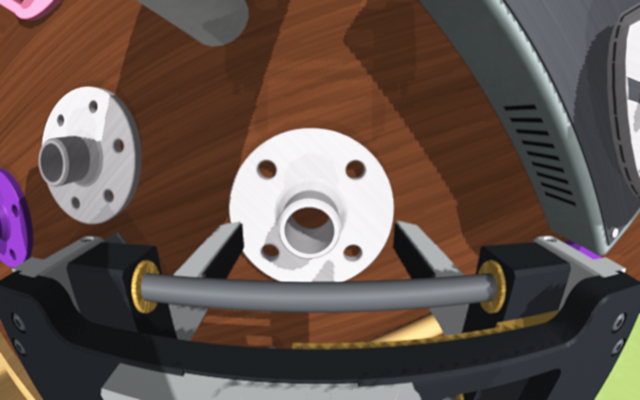

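Emit:
play_rows(twist=[[0, 0, 0], [0, 0, 0], [0, 0, 0], [0, 0, 0], [0, 0, 0]], travel=[[0.11, -0.17, 0], [0, 0, -0.4], [0, 0, -0.4], [0, 0, -0.3], [0, 0, 0]], grip=[-1, -1, -1, -1, -1])

```text
time_s: 4.2
ee_pos: [0.6106, -0.14, 0.054]
eef_rot: [-1.571, 0.002, -0.366]
force: [0.8, -0.6, -0.1]
grip_width: 0.094
```

Centred well; lower the last part and close.

Emit:
play_rows(twist=[[0, 0, 0], [0, 0, 0], [0, 0, 0], [0, 0, 0], [0, 0, 0], [0, 0, 0], [0, 0, 0], [0, 0, 0]], travel=[[0, 0.02, -0.22], [0, 0, -0.1], [0, 0, 0], [0, 0, 0], [0, 0, 0], [0, 0, 0], [0, 0, 0], [0, 0, 0]], grip=[-1, -1, 0.2, 0.4, 1, 1, 1, 1], force=50)

```text
time_s: 5.0
ee_pos: [0.6109, -0.1389, 0.039]
eef_rot: [-1.571, -0.0, -0.366]
force: [-4.0, -9.3, 0.5]
grip_width: 0.0497
```

Emit:
play_rows(twist=[[0, 0, 0], [0, 0, 0], [0, 0, 0], [0, 0, 0], [0, 0, 0], [0, 0, 0], [0, 0, 0], [0, 0, 0]], travel=[[0, 0, 0], [0, 0, 0.2], [0, 0, 0.5], [0, 0, 0.8], [0, 0, 0.9], [0, 0, 0.9], [0, 0, 0.9], [0, 0, 0.3]], grip=[1, 1, 1, 1, 1, 1, 1, 1])

```text
time_s: 5.8
ee_pos: [0.6114, -0.1389, 0.2693]
eef_rot: [-1.57, -0.006, -0.366]
force: [0.7, 0.1, -7.7]
grip_width: 0.0474
```

```bash
python3 - <<'E'
from h import *
p=ctrl.camera('wrist'); save(p['img'],'w3.png'); np.save('w3.npy',p,allow_pickle=True)
o=ctrl.get_obs();print(o['ee_pos'],o['eef_rot'],o['force'],o['grip_width'])
E
```

```text
[ 0.61155191 -0.13894309  0.26951884] [-1.57016728 -0.00632055 -0.3662558 ] [ 0.08129959  0.31580246 -4.42643553] 0.047357219859002396
```

View pics/w3.png

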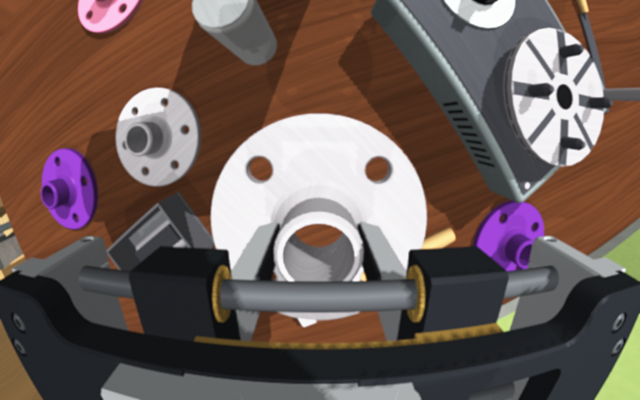

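```bash
python3 -c "
import cv2
a=cv2.imread('pics/w3.png');cv2.imwrite('pics/w3c.png',cv2.resize(a[20:180,495:635],None,fx=4,fy=3.7,interpolation=cv2.INTER_CUBIC))"
```

```text
(no output)
```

View pics/w3c.png

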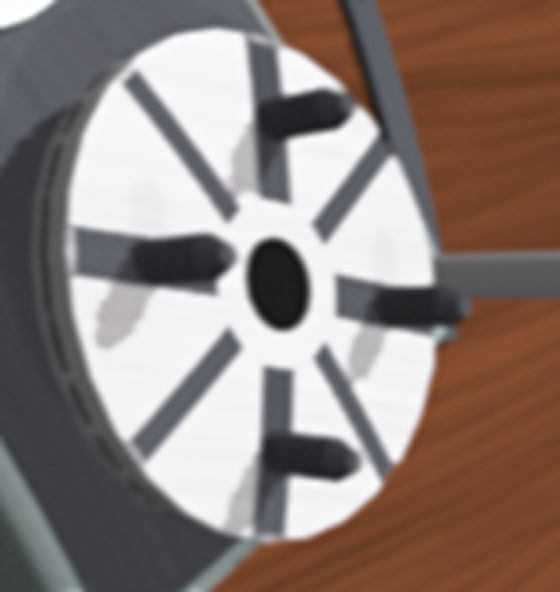

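```bash
python3 - <<'E'
from h import *
p=np.load('w3.npy',allow_pickle=True).item()
cc=lambda x,y:((x+.5)/4-.5+495,(y+.5)/3.7-.5+20)
H=np.array([atz(p,cc(*q),.180,True)[:2] for q in [(345,104),(226,254),(460,304),(350,462)]])
m=H.mean(0);d=H-m;print(H,m,np.hypot(*d.T),np.degrees(np.arctan2(d[:,1],d[:,0]))%90)
print('hub',atz(p,cc(279,284),.145,True))
E
```

```text
[[0.5520285  0.19976761]
 [0.58573538 0.12853205]
 [0.62283148 0.23251474]
 [0.65680288 0.16095461]] [0.60434956 0.18044225] [0.05577601 0.05514668 0.05525509 0.05595641] [69.72773498 70.27296822 70.45886587 69.61878103]
hub [0.60488054 0.18139605 0.145     ]
```

Emit:
play_rows(twist=[[0, 0, -0.06], [0, 0, -0.08], [0, 0, -0.08], [0, 0, -0.08], [0, 0, -0.08], [0, 0, -0.08], [0, 0, -0.029], [0, 0, 0], [0, 0, 0]], travel=[[0, 0.3, 0], [0, 0.6, 0], [0, 0.6, 0], [0, 0.6, 0], [0, 0.6, 0], [0, 0.6, 0], [0, 0.3, 0], [0, 0, 0], [0, 0, 0]], grip=[1, 1, 1, 1, 1, 1, 1, 1, 1])

```text
time_s: 6.75
ee_pos: [0.6105, 0.041, 0.2628]
eef_rot: [-1.573, 0.001, -1.133]
force: [0.2, -0.1, -7.9]
grip_width: 0.0472
```

```bash
python3 - <<'E'
from h import *
p=ctrl.camera('wrist'); save(p['img'],'w4.png'); np.save('w4.npy',p,allow_pickle=True)
o=ctrl.get_obs();print(o['ee_pos'],o['eef_rot'],o['force'],o['grip_width'])
a=cv2.imread('pics/w4.png'); cv2.imwrite('pics/w4b.png',cv2.resize(a,None,fx=1.25,fy=1.25,interpolation=cv2.INTER_CUBIC))
E
```

```text
[0.61063619 0.04053171 0.26300566] [-1.57225279e+00  4.18981968e-04 -1.13371652e+00] [ 0.04107708 -0.61088967 -6.72069844] 0.0473066365557285
```

View pics/w4b.png

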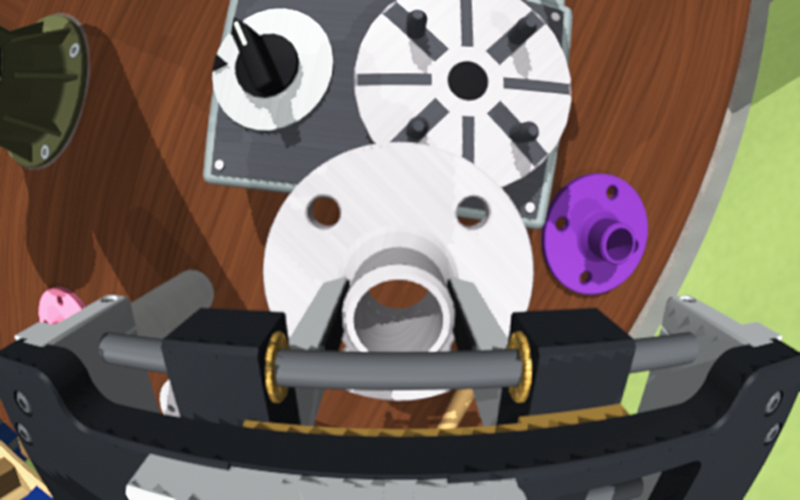

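```bash
python3 -c "
import cv2
a=cv2.imread('pics/w4.png');cv2.imwrite('pics/w4c.png',cv2.resize(a[0:140,280:460],None,fx=4.2,fy=4.2,interpolation=cv2.INTER_CUBIC))
cv2.imwrite('pics/w4d.png',cv2.resize(a[0:120,160:280],None,fx=4.5,fy=4.5,interpolation=cv2.INTER_CUBIC))"
```

```text
(no output)
```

View pics/w4c.png

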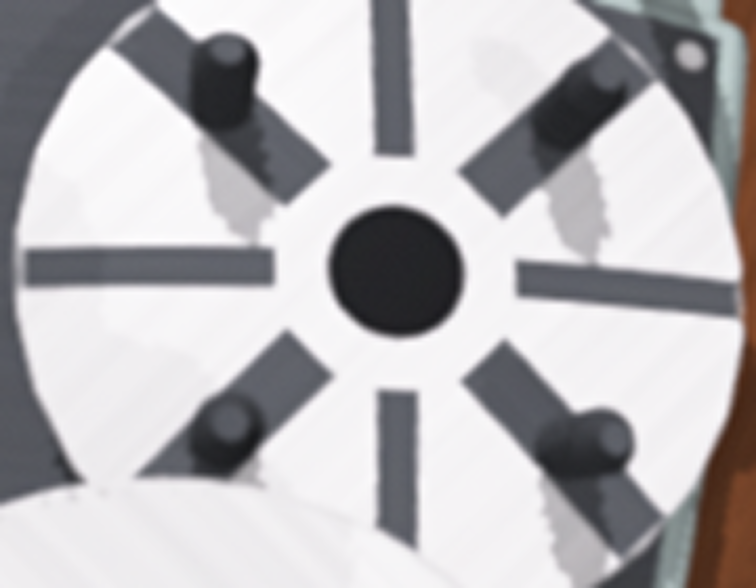

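View pics/w4d.png

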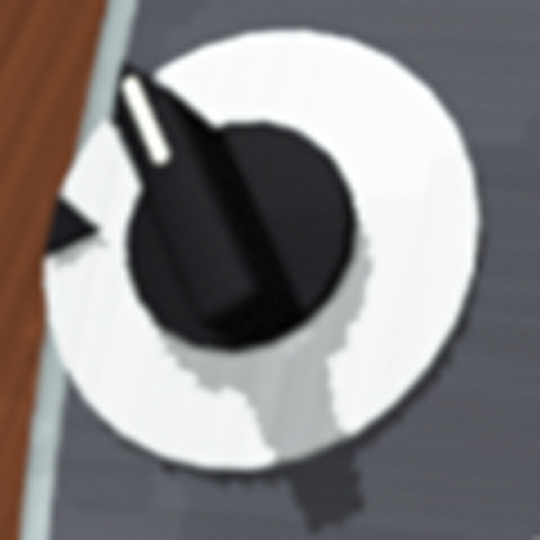

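```bash
python3 - <<'E'
from h import *
p=np.load('w4.npy',allow_pickle=True).item()
cc=lambda x,y:((x+.5)/4.2-.5+280,(y+.5)/4.2-.5)
H=np.array([atz(p,cc(*q),.181,True)[:2] for q in [(229,48),(608,75),(233,419),(612,440)]])
m=H.mean(0);d=H-m;print(H,m,np.hypot(*d.T),np.degrees(np.arctan2(d[:,1],d[:,0]))%90)
print('hub',atz(p,cc(397,271),.145,True))
dd=lambda x,y:((x+.5)/4.5-.5+160,(y+.5)/4.5-.5)
for z in (.107,.110,.113): print('ring',atz(p,dd(263,249),z,True),'mark inner',atz(p,dd(100,231),z+.005,True))
a,b=[atz(p,dd(*q),.158,True) for q in[(133,85),(163,160)]];print(a,b,np.degrees(np.arctan2(*(a-b)[[1,0]])))
print('tip',atz(p,dd(126,66),.158,True))
print('skirt',atz(p,dd(241,237),.123,True))
# flange holes
g=cv2.cvtColor(p['img'],cv2.COLOR_RGB2GRAY).astype(float)
zt=.263-.039+.014
h1=atz(p,(258.8,169),zt,True);h2=atz(p,(378.6,168.5),zt,True);print(h1,h2,np.degrees(np.arctan2(*(h2-h1)[[1,0]])),np.linalg.norm(h2-h1))
c=(h1+h2)/2; n=np.array([h2[1]-h1[1],-(h2-h1)[0]])  # perp
n/=np.linalg.norm(n); print(c[:2]+n*.0389,c[:2]-n*.0389)
E
python3 -c "
import cv2
a=cv2.imread('pics/w4.png');cv2.imwrite('pics/w4e.png',cv2.resize(a[130:210,225:425],None,fx=4,fy=4,interpolation=cv2.INTER_CUBIC))"
```

```text
[[0.55255318 0.19679258]
 [0.62343443 0.23022739]
 [0.58579562 0.12682184]
 [0.6557857  0.15841486]] [0.60439223 0.17806417] [0.05511843 0.05553024 0.05451248 0.05502167] [70.136231   69.94537594 70.05340336 69.07660677]
hub [0.60459118 0.17807718 0.145     ]
ring [0.44843314 0.12981137 0.107     ] mark inner [0.40651329 0.11973694 0.112     ]
ring [0.44966726 0.12953856 0.11      ] mark inner [0.40815495 0.11955328 0.115     ]
ring [0.45090139 0.12926574 0.113     ] mark inner [0.4097966  0.11936961 0.118     ]
[0.42304804 0.14952267 0.158     ] [0.43851087 0.13586558 0.158     ] 138.54840631034233
tip [0.41910998 0.15314025 0.158     ]
skirt [0.44847047 0.12920597 0.123     ]
[0.55947284 0.05959932 0.238     ] [0.62997861 0.09296666 0.238     ] 25.326176124503682 0.07800284620483869
[0.61136601 0.04112178] [0.57808544 0.1114442 ]
```

View pics/w4e.png

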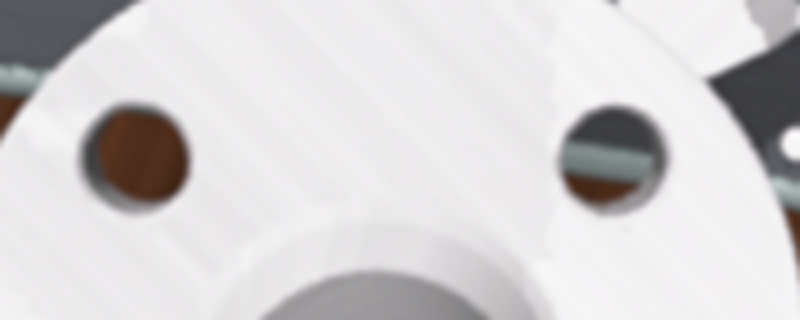

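Emit:
play_rows(twist=[[0, 0, 0], [0, 0, 0], [0, 0, 0], [0, 0, 0], [0, 0, 0], [0, 0, 0], [0, 0, 0], [0, 0, 0]], travel=[[0, 0.3, 0], [-0.04, 0.6, 0], [-0.04, 0.6, 0], [-0.04, 0.6, 0], [0, 0.5, 0], [0, 0.14, 0], [0, 0, 0], [0, 0, 0]], grip=[1, 1, 1, 1, 1, 1, 1, 1])

```text
time_s: 7.6
ee_pos: [0.605, 0.1774, 0.2636]
eef_rot: [-1.571, -0.0, -1.135]
force: [-0.9, -0.9, -9.1]
grip_width: 0.0472
```

```bash
python3 - <<'E'
from h import *
p=ctrl.camera('wrist'); save(p['img'],'w5.png'); np.save('w5.npy',p,allow_pickle=True)
o=ctrl.get_obs();print(o['ee_pos'],o['eef_rot'],o['force'],o['grip_width'])
a=cv2.imread('pics/w5.png'); cv2.imwrite('pics/w5b.png',cv2.resize(a[100:330,180:460],None,fx=2.6,fy=2.6,interpolation=cv2.INTER_CUBIC))
E
```

```text
[0.60503824 0.17711824 0.26373616] [-1.57107681e+00 -1.71320757e-04 -1.13541376e+00] [ 0.35800452  0.06588515 -8.0171242 ] 0.047573392640333265
```

View pics/w5b.png

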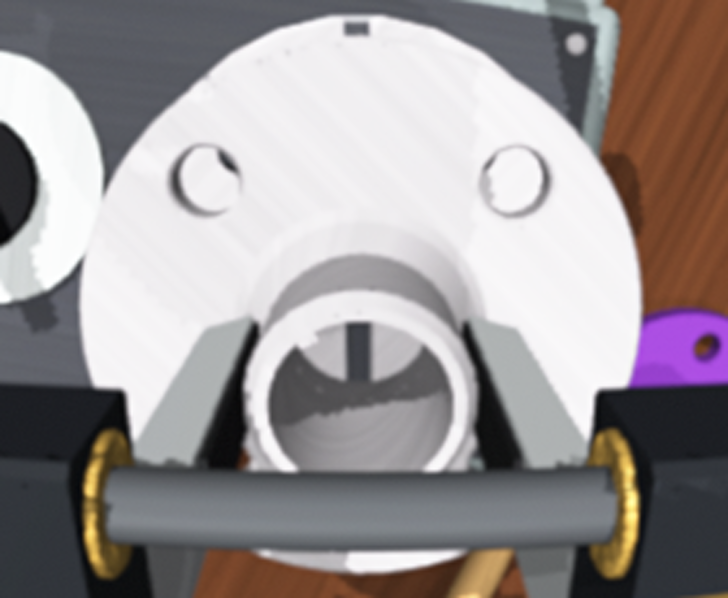

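```bash
python3 - <<'E'
from h import *
p=np.load('w5.npy',allow_pickle=True).item()
c=np.array([.6044,.178])
for a in (-20.2,69.8,159.8,249.8):
    xy=c+.055*np.array([np.cos(np.radians(a)),np.sin(np.radians(a))])
    for z in(.181,.173,.145): print(a,z,(proj(p,[*xy,z],True)-[180,100])*2.6)
zt=.2637-.039+.014
h1=atz(p,(258.9,169.0),zt,True);h2=atz(p,(378.,169.),zt,True);print(h1,h2,np.degrees(np.arctan2(*(h2-h1)[[1,0]])),np.linalg.norm(h2-h1))
c=(h1+h2)/2; n=np.array([h2[1]-h1[1],-(h2-h1)[0]]); n/=np.linalg.norm(n); print(c[:2]+n*.0389)
E
```

```text
-20.2 0.181 [470.59069969 379.23985985]
-20.2 0.173 [467.64803687 370.82031878]
-20.2 0.145 [458.41922516 344.51725968]
69.8 0.181 [479.08846176 151.51614358]
69.8 0.173 [475.55482776 149.09592433]
69.8 0.145 [464.66410009 141.6586551 ]
159.8 0.181 [236.34418133 150.92324881]
159.8 0.173 [239.97551683 148.52009015]
159.8 0.145 [251.16871445 141.13527189]
249.8 0.181 [243.86385528 378.62545494]
249.8 0.173 [246.92012758 370.22519198]
249.8 0.145 [256.50623187 343.98071756]
[0.55408395 0.19604437 0.2387    ] [0.62444558 0.22878594 0.2387    ] 24.954101068790905 0.077606505399343
[0.60567637 0.17714662]
```

Emit:
play_rows(twist=[[0, 0, 0], [0, 0, 0], [0, 0, 0], [0, 0, 0], [0, 0, 0]], travel=[[-0.02, 0.018, -0.2], [0, 0, -0.3], [0, 0, -0.2], [0, 0, -0.06], [0, 0, 0]], grip=[1, 1, 1, 1, 1])

```text
time_s: 8.15
ee_pos: [0.6038, 0.1788, 0.2254]
eef_rot: [-1.572, 0.0, -1.135]
force: [-0.1, 1.1, -7.4]
grip_width: 0.0477
```

```bash
python3 - <<'E'
from h import *
p=ctrl.camera('wrist'); save(p['img'],'w6.png'); np.save('w6.npy',p,allow_pickle=True)
o=ctrl.get_obs();print(o['ee_pos'],o['eef_rot'],o['force'],o['grip_width'])
a=cv2.imread('pics/w6.png'); cv2.imwrite('pics/w6b.png',cv2.resize(a[100:330,180:460],None,fx=2.6,fy=2.6,interpolation=cv2.INTER_CUBIC))
c=np.array([.6044,.178])
for a in (69.8,159.8):
    xy=c+.055*np.array([np.cos(np.radians(a)),np.sin(np.radians(a))])
    for z in(.181,): print(a,z,(proj(p,[*xy,z],True)-[180,100])*2.6)
E
```

```text
[0.60402409 0.17890507 0.22605071] [-1.57054707e+00 -2.90372815e-05 -1.13473414e+00] [ 1.0396084  -0.15532047 -7.22879638] 0.04702390684908077
69.8 0.181 [500.83864473 172.04413971]
159.8 0.181 [217.26591214 171.26601421]
```

View pics/w6b.png

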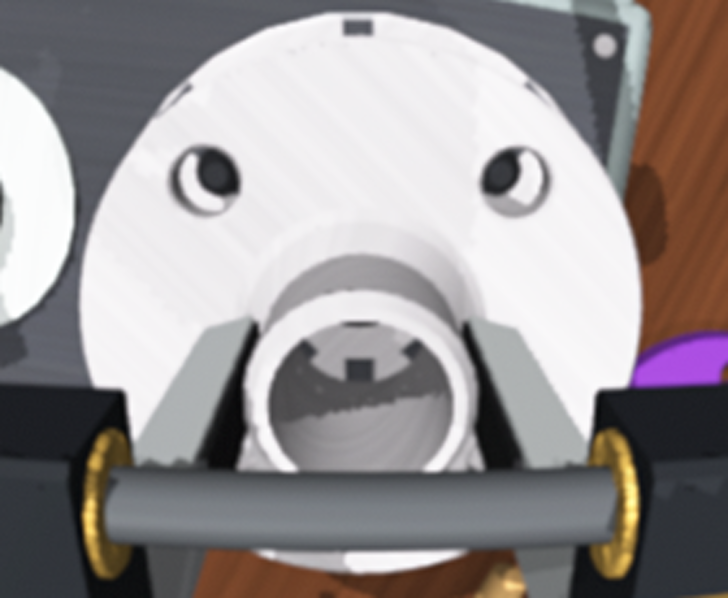

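Emit:
play_rows(twist=[[0, 0, 0], [0, 0, 0], [0, 0, 0], [0, 0, 0], [0, 0, 0], [0, 0, 0]], travel=[[-0.01, -0.014, 0], [0, 0, -0.12], [0, 0, -0.12], [0, 0, -0.12], [0, 0, -0.12], [0, 0, 0]], grip=[1, 1, 1, 1, 1, 1])

```text
time_s: 8.8
ee_pos: [0.603, 0.1783, 0.2005]
eef_rot: [-1.573, 0.0, -1.134]
force: [-0.7, -0.5, -7.5]
grip_width: 0.0473
```

Emit:
play_rows(twist=[[0, 0, 0], [0, 0, 0], [0, 0, 0], [0, 0, 0]], travel=[[0, 0, -0.1], [0, 0, -0.1], [0, 0, -0.06], [0, 0, 0]], grip=[1, 1, 1, 1])

```text
time_s: 9.2
ee_pos: [0.6032, 0.1783, 0.1882]
eef_rot: [-1.572, 0.0, -1.134]
force: [0.4, -0.6, -7.4]
grip_width: 0.0475
```

Emit:
play_rows(twist=[[0, 0, 0], [0, 0, 0], [0, 0, 0], [0, 0, 0]], travel=[[0, 0, -0.04], [0, 0, -0.04], [0, 0, -0.04], [0, 0, 0]], grip=[1, 1, 1, 1])

```text
time_s: 9.6
ee_pos: [0.6035, 0.1784, 0.1839]
eef_rot: [-1.57, -0.0, -1.134]
force: [-3.7, -1.4, 2.6]
grip_width: 0.0473
```

Emit:
play_rows(twist=[[0, 0, 0], [0, 0, 0], [0, 0, 0], [0, 0, 0], [0, 0, 0]], travel=[[0, 0, 0], [0, 0, 0], [0, 0, 0], [0, 0, 0], [0, 0, 0]], grip=[0, -0.2, -0.4, -0.4, -0.4])

```text
time_s: 10.1
ee_pos: [0.6035, 0.1784, 0.1828]
eef_rot: [-1.571, -0.0, -1.134]
force: [-0.2, 0.1, -0.3]
grip_width: 0.0662
```

```bash
python3 - <<'E'
from h import *
p=ctrl.camera('wrist'); save(p['img'],'w7.png'); np.save('w7.npy',p,allow_pickle=True)
s=ctrl.camera('side'); save(s['img'],'s7.png')
o=ctrl.get_obs();print(o['ee_pos'],o['eef_rot'],o['force'],o['grip_width'])
a=cv2.imread('pics/w7.png'); b=cv2.imread('pics/s7.png')
x=cv2.resize(a[100:330,180:460],None,fx=1.4,fy=1.4,interpolation=cv2.INTER_CUBIC)
y=cv2.resize(b[200:300,235:375],None,fx=2.86,fy=2.86,interpolation=cv2.INTER_CUBIC)
h=min(len(x),len(y)); cv2.imwrite('pics/m7.png',np.hstack([x[:h],y[:h]]))
E
```

```text
[0.60347425 0.1783287  0.18278208] [-1.57070568e+00 -4.99565092e-06 -1.13455891e+00] [-0.35103504 -0.55754224  0.08152664] 0.06543146065124607
```

View pics/m7.png

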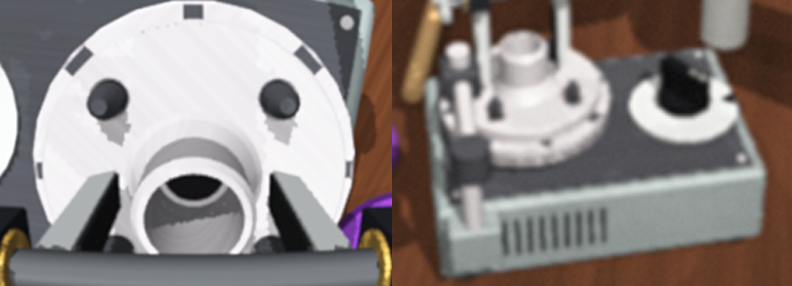

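Emit:
play_rows(twist=[[0, 0, 0], [0, 0, 0], [0, 0, 0], [0, 0, 0.06], [0, 0, 0.08], [0, 0, 0.08], [0, 0, 0.04], [0, 0, 0], [0, 0, 0]], travel=[[0, 0, 0.2], [0, 0, 0.6], [0, 0, 0.8], [-0.4, -0.14, 0.2], [-0.8, -0.24, 0], [-0.9, -0.28, 0], [-0.7, -0.22, 0], [-0.3, -0.1, 0], [0, 0, 0]], grip=[-0.4, -0.4, -0.4, -0.4, -0.4, -0.6, -0.6, -0.6, -0.6])

```text
time_s: 11.1
ee_pos: [0.4475, 0.129, 0.2744]
eef_rot: [-1.569, -0.001, -0.726]
force: [1.0, 0.5, -0.4]
grip_width: 0.0753
```

```bash
python3 - <<'E'
from h import *
p=ctrl.camera('wrist'); save(p['img'],'w8.png'); np.save('w8.npy',p,allow_pickle=True)
o=ctrl.get_obs();print(o['ee_pos'],o['eef_rot'],o['force'],o['grip_width'])
a=cv2.imread('pics/w8.png'); cv2.imwrite('pics/w8b.png',cv2.resize(a[80:280,220:420],None,fx=3,fy=3,interpolation=cv2.INTER_CUBIC))
E
```

```text
[0.44848705 0.12933873 0.27409402] [-1.56901742e+00 -1.28890270e-03 -7.26453108e-01] [0.69838217 0.16776757 0.25331187] 0.074899722822148
```

View pics/w8.png

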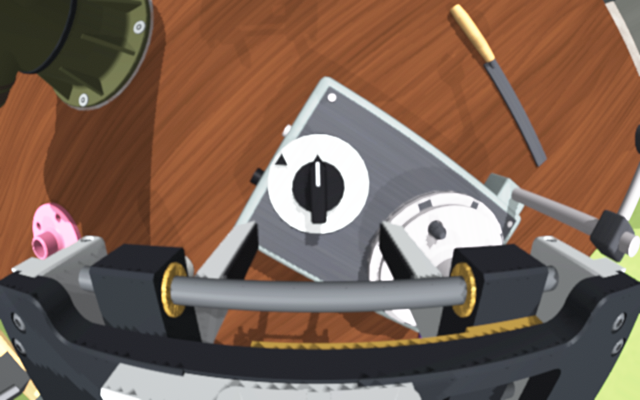

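View pics/w8b.png

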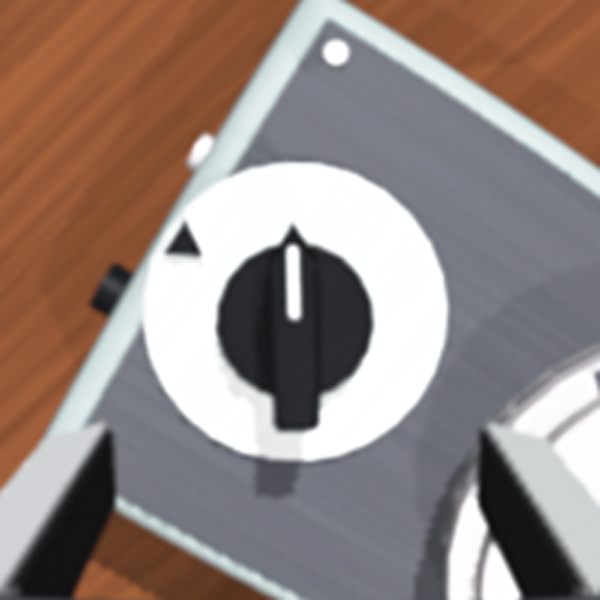

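```bash
python3 - <<'E'
from h import *
p=np.load('w8.npy',allow_pickle=True).item()
c=lambda x,y:((x+.5)/3-.5+220,(y+.5)/3-.5+80)
P=lambda q,z:atz(p,c(*q),z,True)
for z in (.107,.110):
    r=P((295,311),z); mk=P((203,255),z+.005); mb=P((175,238),z+.005)
    print('ring',r,'R',[np.linalg.norm(P(q,z)-r) for q in[(143,311),(447,311),(295,160),(295,462)]],'mark',mk,mb)
print('skirt',P((295,320),.123))
a,b=P((292,247),.158),P((294,318),.158);print(a,b,np.degrees(np.arctan2(*(a-b)[[1,0]])))
t,e=P((292,225),.158),P((297,430),.158);print('tip,end',t,e,np.degrees(np.arctan2(*(t-e)[[1,0]])),np.linalg.norm(t-e),(t*.462+e*.538))
K=np.array([.4475,.1292])
for m in (mk,mb): print('mark ang',np.degrees(np.arctan2(m[1]-K[1],m[0]-K[0]))%360,np.hypot(*(m[:2]-K)))
E
```

```text
ring [0.44584055 0.13091229 0.107     ] R [np.float64(0.05705420932902554), np.float64(0.05709175086012861), np.float64(0.05598111152775285), np.float64(0.059462299873641364)] mark [0.40735106 0.12033005 0.112     ] [0.39586727 0.11694321 0.112     ]
ring [0.44542432 0.13127451 0.11      ] R [np.float64(0.056551098104176946), np.float64(0.05658830858931654), np.float64(0.055487463014867636), np.float64(0.058937953802184646)] mark [0.4072731  0.12079237 0.115     ] [0.39589208 0.11743584 0.115     ]
skirt [0.44605134 0.13068281 0.123     ]
[0.42291905 0.14990425 0.158     ] [0.4402398  0.13533432 0.158     ] 139.93000088276128
tip,end [0.4177505  0.15450385 0.158     ] [0.4686709  0.11134992 0.158     ] 139.71944577668387 0.06674690278164205 [0.44514568 0.13128704 0.158     ]
mark ang 191.8051714348286 0.041096131418378784
mark ang 192.84129888985566 0.05293177910723442
```

Emit:
play_rows(twist=[[0, 0, 0.012], [0, 0, 0], [0, 0, 0], [0, 0, 0], [0, 0, 0], [0, 0, 0]], travel=[[-0.04, 0.025, -0.2], [0, 0, -0.6], [0, 0, -0.6], [0, 0, -0.5], [0, 0, -0.2], [0, 0, 0]], grip=[-0.6, -0.6, -0.6, -0.4, -0.2, 0])

```text
time_s: 11.75
ee_pos: [0.4462, 0.1306, 0.1665]
eef_rot: [-1.573, 0.002, -0.707]
force: [-0.8, -0.7, 0.7]
grip_width: 0.0542
```

```bash
python3 - <<'E'
from h import *
p=ctrl.camera('wrist'); save(p['img'],'w9.png'); np.save('w9.npy',p,allow_pickle=True)
o=ctrl.get_obs();print(o['ee_pos'],o['eef_rot'],o['force'],o['grip_width'])
a=cv2.imread('pics/w9.png'); cv2.imwrite('pics/w9b.png',cv2.resize(a[100:300,220:420],None,fx=3,fy=3,interpolation=cv2.INTER_CUBIC))
E
```

```text
[0.44673081 0.13074001 0.16776618] [-1.57142929e+00  4.81552565e-04 -7.06866524e-01] [-0.56153399 -0.36541437  0.46630783] 0.050227948166529396
```

View pics/w9b.png

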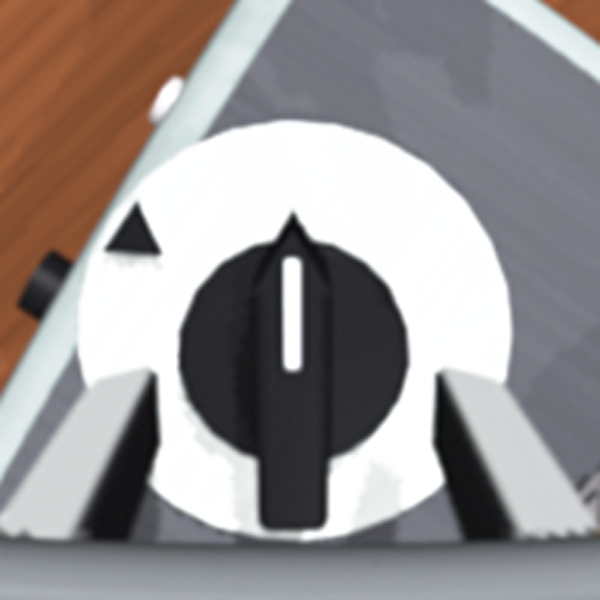

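Emit:
play_rows(twist=[[0, 0, 0], [0, 0, 0], [0, 0, 0], [0, 0, 0], [0, 0, 0], [0, 0, 0], [0, 0, 0]], travel=[[0, 0, -0.3], [0, 0, -0.3], [0, 0, 0], [0, 0, 0], [0, 0, 0], [0, 0, 0], [0, 0, 0]], grip=[0, 0, 0.3, 0.6, 1, 1, 1], force=30)

```text
time_s: 12.5
ee_pos: [0.4463, 0.13, 0.1387]
eef_rot: [-1.572, -0.001, -0.707]
force: [-5.0, -5.7, 7.4]
grip_width: 0.016
```

Emit:
play_rows(twist=[[0, 0, 0.04], [0, 0, 0.08], [0, 0, 0.08], [0, 0, 0.08], [0, 0, 0.08], [0, 0, 0.08], [0, 0, 0.08], [0, 0, 0.06], [0, 0, 0.03], [0, 0, 0]], travel=[[-0.01, -0.01, 0], [0, 0, 0], [0, 0, 0], [0, 0, 0], [0, 0, 0], [0, 0, 0], [0, 0, 0], [0, 0, 0], [0, 0, 0], [0, 0, 0]], grip=[1, 1, 1, 1, 1, 1, 1, 1, 1, 1])

```text
time_s: 13.5
ee_pos: [0.4461, 0.1303, 0.1387]
eef_rot: [-1.57, -0.001, 0.253]
force: [-1.4, 1.1, 5.6]
grip_width: 0.0157
```

```bash
python3 - <<'E'
from h import *
p=ctrl.camera('wrist'); save(p['img'],'w10.png'); np.save('w10.npy',p,allow_pickle=True)
o=ctrl.get_obs();print(o['ee_pos'],o['eef_rot'],o['force'],o['grip_width'])
a=cv2.imread('pics/w10.png'); cv2.imwrite('pics/w10b.png',cv2.resize(a[100:300,220:420],None,fx=3,fy=3,interpolation=cv2.INTER_CUBIC))
E
```

```text
[0.44616117 0.13030224 0.13867808] [-1.57053434e+00 -1.10511949e-03  2.51469390e-01] [-1.06669734  1.18106317  5.50124837] 0.015498547444421655
```

View pics/w10b.png

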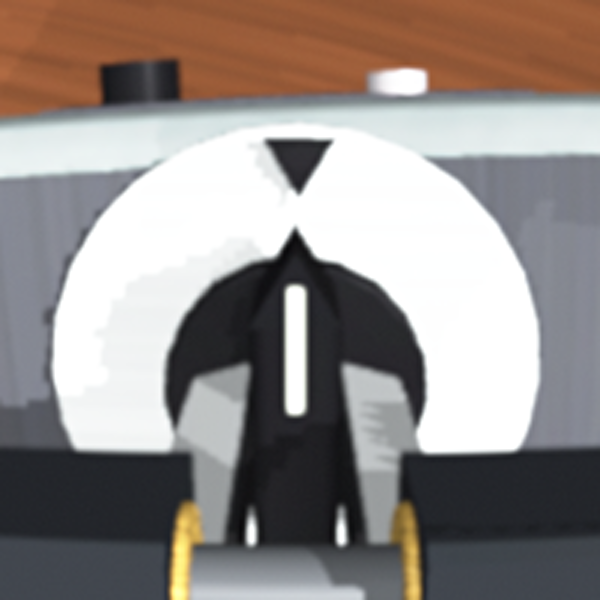

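```bash
python3 - <<'E'
from h import *
p=np.load('w10.npy',allow_pickle=True).item()
c=lambda x,y:((x+.5)/3-.5+220,(y+.5)/3-.5+100)
P=lambda q,z:atz(p,c(*q),z,True)
m=P((299,193),.114); t=P((296,229),.158); a,b=P((296,288),.158),P((296,410),.158)
print(m,t,(m-t)*1000, np.degrees(np.arctan2(*(a-b)[[1,0]]))%360)
K=np.array([.4462,.1303,0]);d=m-K;print(np.degrees(np.arctan2(d[1],d[0]))%360,np.hypot(*d[:2]))
ang=np.radians(90+np.degrees(.2515)+90);print(K[:2]+.04*np.array([np.cos(ang),np.sin(ang)]))
E
```

```text
[0.40597659 0.1201626  0.114     ] [0.40688212 0.11965869 0.158     ] [ -0.90553438   0.50390814 -44.        ] 194.46377379207905
194.14551668307257 0.04148119565926154
[0.40745839 0.12034572]
```

Emit:
play_rows(twist=[[0, 0, 0], [0, 0, 0], [0, 0, 0], [0, 0, 0], [0, 0, 0], [0, 0, 0], [0, 0, 0], [0, 0, 0]], travel=[[0, 0, 0], [0, 0, 0], [0, 0, 0], [0, 0, 0.06], [0, 0, 0.06], [0, 0, 0.06], [0, 0, 0.06], [0, 0, 0]], grip=[1, 1, 1, 1, 1, 1, 1, 1], force=40)

```text
time_s: 14.35
ee_pos: [0.4461, 0.1303, 0.1504]
eef_rot: [-1.571, -0.001, 0.251]
force: [-0.3, 3.4, 1.7]
grip_width: 0.016
```

Emit:
play_rows(twist=[[0, 0, 0], [0, 0, 0], [0, 0, 0]], travel=[[0, 0, 0.03], [0, 0, 0.03], [0, 0, 0]], grip=[1, 1, 1])

```text
time_s: 14.65
ee_pos: [0.4457, 0.1301, 0.1511]
eef_rot: [-1.571, 0.001, 0.251]
force: [10.0, 6.4, -25.3]
grip_width: 0.016
```

```bash
python3 - <<'E'
from h import *
p=ctrl.camera('wrist'); save(p['img'],'w11.png'); np.save('w11.npy',p,allow_pickle=True)
o=ctrl.get_obs();print(o['ee_pos'],o['eef_rot'],o['force'],o['grip_width'])
a=cv2.imread('pics/w11.png'); cv2.imwrite('pics/w11b.png',cv2.resize(a[100:300,220:420],None,fx=3,fy=3,interpolation=cv2.INTER_CUBIC))
E
```

```text
[0.44565268 0.13008383 0.15112694] [-1.57059669e+00  1.29462222e-03  2.50882303e-01] [ 10.86648667   5.77649156 -24.78431785] 0.015674166621236916
```

View pics/w11b.png

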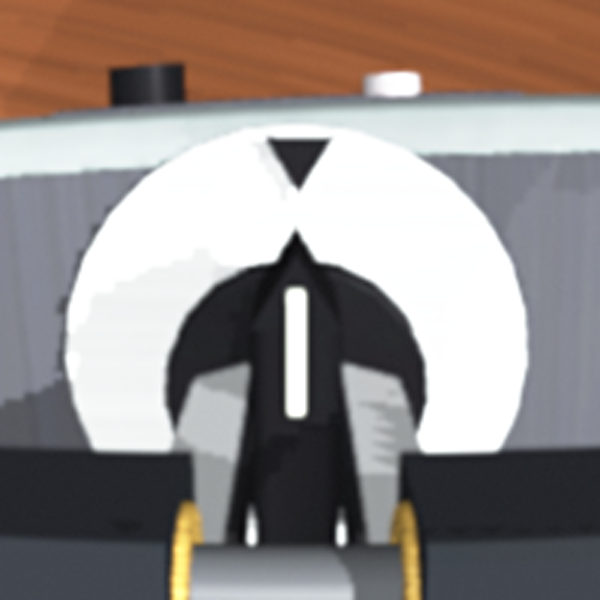

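Emit:
play_rows(twist=[[0, 0, 0], [0, 0, 0], [0, 0, 0], [0, 0, 0], [0, 0, 0], [0, 0, 0], [0, 0, 0], [0, 0, 0], [0, 0, 0], [0, 0, 0], [0, 0, 0]], travel=[[0, 0, -0.02], [0, 0, 0], [0, 0, 0], [0, 0, 0], [0, 0, 0], [0, 0, 0.1], [0, 0, 0.4], [0, 0, 0.8], [0, 0, 0.8], [0, 0, 0.4], [0, 0, 0]], grip=[1, 0.5, 0, 0, 0, 0, 0, 0, 0, 0, 0])

```text
time_s: 15.8
ee_pos: [0.4467, 0.1303, 0.2799]
eef_rot: [-1.571, -0.005, 0.251]
force: [0.0, -0.1, -0.7]
grip_width: 0.0467
```

```bash
python3 - <<'E'
from h import *
p=ctrl.camera('wrist'); save(p['img'],'w12.png'); np.save('w12.npy',p,allow_pickle=True)
s=ctrl.camera('side'); save(s['img'],'s12.png')
o=ctrl.get_obs();print(o['ee_pos'],o['eef_rot'],o['force'],o['grip_width'])
a=cv2.imread('pics/w12.png'); b=cv2.imread('pics/s12.png');b0=cv2.imread('pics/s7.png')
x=cv2.resize(a[80:280,220:420],None,fx=2,fy=2,interpolation=cv2.INTER_CUBIC)
f=lambda b:cv2.resize(b[190:290,235:375],None,fx=2.8,fy=2,interpolation=cv2.INTER_CUBIC)
cv2.imwrite('pics/m12.png',np.hstack([x,np.vstack([f(b),f(b0)])]))
E
```

```text
[0.44571566 0.13002872 0.27638066] [-1.57087593e+00  2.06796640e-04  2.50929467e-01] [-1.15522615 -0.73234064  0.16231809] 0.04722680428296388
```

View pics/m12.png

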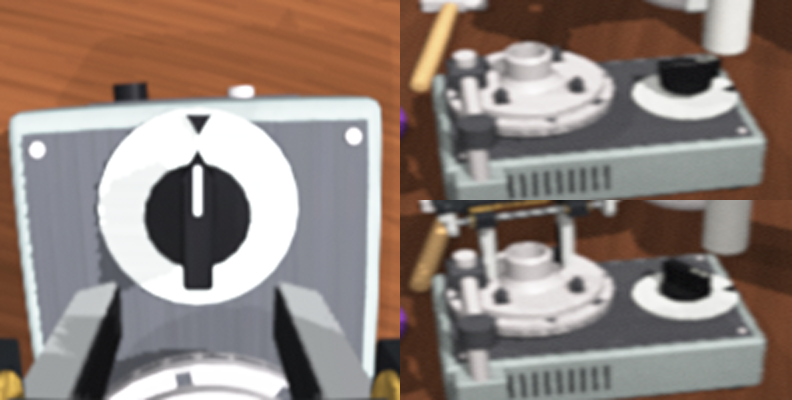

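```bash
python3 - <<'E'
from h import *
p=np.load('w12.npy',allow_pickle=True).item()
c=lambda x,y:((x+.5)/2-.5+220,(y+.5)/2-.5+80)
P=lambda q,z:atz(p,c(*q),z,True)
for z in (.123,.135): print(z,'skirt dia',np.linalg.norm(P((145,216),z)-P((250,216),z)))
for z in (.158,.170): print(z,'bar len',np.linalg.norm(P((198,152),z)-P((199,290),z)),'tip-mark',(P((198,152),z)-P((198.5,134),.114))[:2])
m=P((198.5,134),.114);a,b=P((197.5,167),.17),P((197.5,214),.17);print(m,np.degrees(np.arctan2(*(a-b)[[1,0]]))%360)
s=ctrl.camera('side'); g=ctrl.trace('knob_grip',s); print([(d['point'],d['confidence']) for d in g][:2])
t=ctrl.camera('top'); save(t['img'],'t12.png')
for z in(.145,.157): print(proj(s,(.4462,.1303,z)))
E
```

```text
0.123 skirt dia 0.057125614420683014
0.135 skirt dia 0.055045086854550285
0.158 bar len 0.06888951573586279 tip-mark [0.00551146 0.00102349]
0.17 bar len 0.06608235142301329 tip-mark [0.00437917 0.00070418]
[0.40515712 0.12003178 0.114     ] 194.36612729008272
[([335.6, 228.3], 0.71)]
[336.81516884 226.45321649]
[336.93826931 223.17009031]
```

View pics/t12.png

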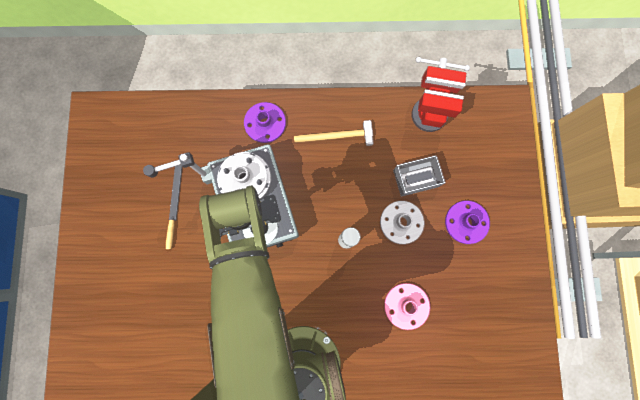

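```bash
python3 - <<'E'
from h import *
for n in ('w8','w12'):
    p=np.load(n+'.npy',allow_pickle=True).item()
    g=cv2.cvtColor(p['img'],cv2.COLOR_RGB2GRAY).astype(float)
    print(n,'camz',(-cam(p)[0].T@cam(p)[1]))
    # horizontal profile through skirt: threshold crossing subpixel per row
    for r in range(176,200,3):
        row=g[r]; i0=318
        def cross(st):
            i=i0
            while row[i]<130: i+=st
            a,b=row[i-st],row[i]; return i-st+st*(130-a)/(b-a)
        print(r,round(cross(-1),2),round(cross(1),2),round(cross(1)-cross(-1),2),end=' | ')
    print()
E
```

```text
w8 camz [0.39863936 0.17198844 0.44720833]
176 325.81 -inf -inf | 179 328.42 -inf -inf | 182 329.36 -inf -inf | 185 320.95 300.71 -20.24 | 188 291.89 343.62 51.73 | 191 292.12 343.13 51.01 | 194 292.81 342.44 49.63 | 197 293.71 341.51 47.8 | 
w12 camz [0.38288163 0.11321914 0.45248728]
176 inf -inf -inf | 179 inf -inf -inf | 182 inf -inf -inf | 185 inf -inf -inf | 188 318.75 317.9 -0.85 | 191 292.04 344.31 52.27 | 194 292.78 343.52 50.75 | 197 293.66 342.71 49.05 | <stdin>:12: RuntimeWarning: divide by zero encountered in scalar divide
```

```bash
python3 - <<'E'
from h import *
for n in ('w8','w12'):
    p=np.load(n+'.npy',allow_pickle=True).item()
    g=cv2.cvtColor(p['img'],cv2.COLOR_RGB2GRAY).astype(float)
    L=[];
    for r in range(165,205):
        row=g[r]
        def cross(i,st,t=130):
            while row[i]<t: i+=st
            a,b=row[i-st],row[i]; return i-st+st*(t-a)/(b-a)
        if row[306]<100 and row[330]<100: L.append((r,cross(306,-1),cross(330,1)))
    L=np.array(L); w=L[:,2]-L[:,1]; k=w.argmax(); print(n,'skirt w',w[k],L[k])
    for z in (.123,.135):
        a=atz(p,(L[k,1],L[k,0]),z,True);b=atz(p,(L[k,2],L[k,0]),z,True);print(z,np.linalg.norm(a-b))
    # bar length along column
    m=(g<100).astype(np.uint8); nn,lab,st,_=cv2.connectedComponentsWithStats(m); l=lab[190,306]; print(st[l])
    W=[(r,np.where(g[r,295:342]>180)[0]) for r in range(165,205,4)]
    for z in(.158,.170):
        t=atz(p,(317.5,st[l][1]-.5),z,True);e=atz(p,(318.5,st[l][1]+st[l][3]-.5),z,True);print(z,np.linalg.norm(t-e))
E
```

```text
w8 skirt w 51.72875816993462 [188.         291.88888889 343.61764706]
0.123 0.05533577627150704
0.135 0.05328762000770907
[ 293  156   51   67 2079]
0.158 0.06543556733669156
0.17 0.06272047674162269
w12 skirt w 52.63155494756046 [190.         291.84883721 344.48039216]
0.123 0.0573602147065448
0.135 0.05527114294589074
[ 293  157   52   67 2115]
0.158 0.06685638556962764
0.17 0.06413206884809979
```

```bash
python3 - <<'E'
from h import *
o=ctrl.get_obs();print(o['time_s'],o['force'],np.abs(o['joint_vel']).max())
print(ctrl.hand_in())
E
```

```text
16.05 [0.46402771 0.0218616  0.12111368] 0.005328983965063855
the job is handed in; nothing more can be done
None
```

The job is handed in, at about 16 s of the 67 s allowed; no verdict was reported.

**Flange:** I picked up the white four-hole flange by its neck, turned it 44° clockwise and lowered it onto the four studs. It met the table gently, with about 10 N of support. After release, the wrist and side pictures show it sitting flat. Two studs show centred in their holes, and the other two stand in place in the side view.

**Knob:** I turned the knob 55° anticlockwise. Pointer and mark were within about 1.5 mm while it was still down. I then pulled it up 12.4 mm until the force reached 25 N at its stop, and let go.

**Last checks:**
- **Pointer:** it points at 194.4°; the mark sits at 194–195°.
- **Knob height:** the measurements disagreed somewhat. The skirt's width, compared with the earlier picture, fits the full 12 mm. The bar's length, read only to whole pixels, suggested about 6 mm.
- **Other things:** in the last top view the six-hole flange, can, hammer and file look unmoved.
- **Robot:** the gripper was open and clear above the knob, and the wrist force was about zero.

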